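# Close and lock the lathe's belt cover

### The arm

A 6-joint arm with a two-finger parallel gripper is mounted at the origin on the work surface. World frame = base frame: x ahead of the robot, y to its left, z up, the work surface at z = 0. Lengths are in m, angles in degrees, forces in N, time in s.
With the tool pointing down it reaches from about 0.25 to 0.725 m from the base axis. Payload 9.7 kg.
Tool frame: the origin (TCP) lies on the centre line of the jaws, within the pads' length; the fingertips stand 17 mm ahead of it and the grasp point (between the pads) lies 2 mm behind it (bot.nose_length is the distance from the TCP to the fingertips, in m); x points along the fingers, y is the direction in which the jaws open and shut, and the axes are right-handed (so a half turn about x gives the same grasp; the last joint's range is limited). The gripper opens to 85 mm and grips with 20 to 120 N. Pads are 22 mm wide; open, the fingers measure 114 mm over their backs; the gripper's body (76 mm by 85 mm) begins 54 mm behind the grasp point. The pads swing forward as they close: fully open they stand 13 mm farther back than shut.
Start: joints at [-72.422, 4.979, 10.078, 95.1, 0, 90], TCP at [0.166, -0.524, 0.248] pointing down, gripper open.
Joint ranges: [-179.16, 179.16], [-48.56, 103.87], [-65.8, 70.77], [-126.05, 130.52], [-82.76, 87.17], [-180, 180]. Speed limits (degrees/s): [127.2, 127.2, 147.25, 180, 180, 180].

### API

Orientations are given as [roll, pitch, yaw] about the fixed x, y, z axes, in that order (R = Rz(yaw) Ry(pitch) Rx(roll)).
In Python, from workcell import bot, viewer, ticket gives the robot as it stands.
- The arm moves only by the tool jog_arm, never from a script. Its argument "deltas" is a list of rows, each an object of numbers: "fingers": the opening, from 0 (shut) to 1 (fully open); "x", "y", "z": the shift along the world's x, y, z in mm; "twist": the turn about the world's z in degrees. A call has 1 to 10 rows; each row is the pose to reach, as a shift and turn from the pose measured when the call began; what a row does not reach only later rows make up. A row lasts 1/10 s, in which the tool goes at most 50 mm and 8.59 degrees, less where a joint would pass 70% of its speed; a pose out of reach is approached as far as the arm can. A call with a gripper value outside its range is refused whole. The fingers move at their own pace and stop on an object; "grip_force" is the grip in N (left out, the last holds). Time passes only in rows, so rows that repeat a pose let the fingers close. It gives the time, the measured TCP pose, the force and the opening at its end, in the units of the state.
- bot.get_obs(): the state, without advancing time (a new reading comes with each control period).
- viewer.camera(name): name is "side" or "top" or "wrist"; returns a dict with "image" (384x512x3 uint8, red, green, blue), "fovy" (degrees; the focal length in pixels is half the picture's height over the tangent of half this angle, whatever the lens; pixels are square), "cx", "cy" (the principal point, pixels), "world_to_cam" (4x4, takes a point from world to camera coordinates); the wrist camera has in their place "tool_from_camera" (4x4, takes a point from camera to tool coordinates, whose origin is the TCP and whose axes are the tool frame's). Camera axes: x right, y down, z forward; pixel columns grow to the right and rows downward; lengths in m; the calibration is good to about 2 mm. A picture is of the moment at which its call begins: read the wrist's pose just before it. There is no depth.
- ticket.job_done(): hands the job in, once; it reports no verdict.
The state is a dict: "time": time; "q": joint angles; "qd": joint speeds; "joint_efforts": joint torques, N m; "ee_pos": TCP position; "tcp_rot": TCP orientation; "wrist_force": force on the tool from outside, world axes, zero at the start; "torque": the same for the moment, N m; "opening": finger opening in m.
Only numpy, scipy, OpenCV 4.12 (cv2) and the standard library are available. Lean on these libraries where they do the work, as an engineer would, in place of code of your own. Each camera call takes 0.05 s, during which the arm holds its last target.

### The job

Shut the open belt cover on the sloping face of the lathe's headstock and lock it with its sprung quarter-turn stud: press the stud and feel clockwise for its slot, push it fully in, turn it a quarter turn clockwise to the stop and let it spring back into its locked notch. Leave the tin, the bottle and the spanner where they are.

Things in the scene. Friction and masses are not known exactly. Their poses are not given: they have to be found in the camera images.
- cover (a joint): Angle (rad) of the hinged aluminium cover: 0 shut, grows as it opens upward; starts 0.4 to 0.75. 165 mm from hinge to free edge, 236 mm wide, 6 mm thick, on the headstock's sloping face, which rises 25 degrees away from the robot side. Hinge along its upper far edge, stiff (0.65 N m): the cover stays where left and takes 2 to 6 N at its free edge to push down.
- cover_hinge (a point): Point on the cover's outer face, 4 mm above the middle of the hinge axis. Axes turn with the cover: z is out of its outer face, y along the hinge line, -x towards the free edge. With the cover shut, z leans 25 degrees from vertical to the robot side.
- cover_edge (a point): Middle of the cover's free edge, on its outer face; axes as for cover_hinge (it is 165 mm along -x from it).
- stud_grip (a point): Centre of the steel stud's wing, a bar 36 long, 10 thick, 18 mm high on a disc 44 across, 5 mm thick. z out along the stud's axis (as the cover's z), x along the wing, y across it; they turn with the stud. Disc's upper face (fingertips straddling the wing can press on it) 9 mm below this point. Stud is on the cover's middle line, 125 mm from the hinge; when out, this point is 28 mm above the cover.
- stud_push (a joint): How far the stud is pressed in (m): 0 out, 0.012 full. Spring 5 N when out, plus 0.8 N per mm. With the cover shut its hidden cross pin lands on a plate at 0.0025 to 0.004 unless over its slot, where it goes on to 0.012. Past 0.0095 it is clear under the plate and can turn; let go part-way round it rests at about 0.0085 and stays (can be regrasped). In the locked notch it springs back to about 0.0055 and cannot turn.
- stud_turn (a joint): Turn of the stud (rad), clockwise seen from outside the cover; 0 with the wing pointing up the slope to the hinge. Starts -0.3 to 0.3. The slot is somewhere from 0.5 to 1.0 and cannot be seen: it must be felt; it takes the pin within about 0.1 either side. The locked notch is 1.57 clockwise of the slot (springs in from 1.43 past it); a hard stop is at 1.71 past it.
- lathe: The lathe: grey bed, headstock with the cover (210 mm by 260 mm, 224 mm high) and, to the robot's right, a wooden blank and tailstock; fixed to the bench. Origin under the headstock's centre on the bench; x away from the robot side, y along the spindle, z up.
- tin: Bystander: tin 80 mm across, 130 mm high, origin under its centre.
- bottle: Bystander: grey bottle 64 mm across, 160 mm high, origin under its centre.
- spanner: Bystander: spanner 160 mm long lying on the bench, origin under its middle.

How it is judged (in metres and radians):
On the way, in this order (a step that is already met when the one before it is completed fails the run):
1. the cover is shut (value of joint cover below 0.03 rad), for 0.2 s.
2. with the cover shut, the stud is pushed in through its slot, clear under the plate (value of joint stud_push above 0.0075 m and value of joint cover below 0.03 rad), for 0.1 s.
3. the stud is turned and sits in its locked notch (value of joint stud_turn above 1.8 rad and value of joint stud_push between 0.0042 and 0.0075 m and value of joint cover below 0.03 rad), for 0.2 s.
At the end, for the whole second after the job is handed in: The cover is shut (within 0.03 rad) and the stud, turned past 1.8 rad, has sprung back into its locked notch (pressed in 4.2 to 7.5 mm), at rest (all of step 3 and velocity of joint stud_turn between -0.05 and 0.05 rad/s); the robot touches nothing.
It fails at once if the tin is moved more than 30 mm (distance of tin from where it was at the start of the episode above 0.03 m).
It fails at once if the bottle is moved more than 30 mm (distance of bottle from where it was at the start of the episode above 0.03 m).
It fails at once if the spanner is moved more than 30 mm (distance of spanner from where it was at the start of the episode above 0.03 m).
It also fails if it takes over 64 s, if anything falls off the work surface, if the arm or the gripper's body presses on something with over 40 N, if the wrist force passes 120 N, or if a joint passes its speed limit or range.

## Working session

There is one attempt and no reset: what is moved stays moved. The work goes in short steps, Python scripts to look and compute and a tool call to move; the robot and the scene stay as the last step left them, time stands still between calls to the robot, and variables do not carry over. Pictures are saved under pics/ and viewed, and the job is handed in when it is done.

Besides the shell and the picture viewer there is one more tool, called after "Emit:" in YAML: its name, and indented under it one key for each argument. jog_arm: Moves the arm, as the interface text tells. Its arguments: {"type":"object","properties":{"deltas":{"type":"array"},"grip_force":{"type":"number"}},"required":["deltas"]}

```bash
ls; mkdir -p pics; python3 - <<'E'
from workcell import bot, viewer, ticket
import cv2,numpy as np
print(bot.get_obs(), bot.nose_length)
for n in ["side","top","wrist"]:
    c=viewer.camera(n); cv2.imwrite(f"pics/{n}0.png",c["image"][:,:,::-1])
    print(n,{k:(np.round(v,4).tolist() if k!="image" else 0) for k,v in c.items()})
E
```

```text
pics
{'time': 0.0, 'q': array([-7.24220233e+01,  5.01069701e+00,  1.00335621e+01,  9.51017934e+01,
        1.22969454e-03,  8.99994771e+01]), 'qd': array([ 0.0248698 , -0.08716615, -0.07228326,  0.02213415,  0.03845961,
       -0.05100971]), 'joint_efforts': array([ 4.82615851e-04, -5.20383132e+01,  4.64810729e+01,  1.61616696e-02,
        1.62463207e-04,  8.76835799e-06]), 'ee_pos': array([ 0.16603834, -0.52409903,  0.24757896]), 'tcp_rot': array([-90.89311218,  89.92106212, 106.68538651]), 'wrist_force': array([ 0.13767374,  0.50935012, -0.28984815]), 'torque': array([-0.02013241, -0.00528188,  0.00059108]), 'opening': 0.08564338273373846} 0.017
side {'image': 0, 'fovy': 50.2449, 'cx': 263.7336, 'cy': 187.4798, 'world_to_cam': [[-0.8781, -0.4784, 0.0001, 0.4741], [-0.3295, 0.6046, -0.7252, 0.2399], [0.3469, -0.6369, -0.6885, 1.2226], [0.0, 0.0, 0.0, 1.0]]}
top {'image': 0, 'fovy': 49.1048, 'cx': 250.0413, 'cy': 193.771, 'world_to_cam': [[0.03, -0.9995, 0.0115, 0.0357], [-0.9969, -0.0308, -0.072, 0.5352], [0.0723, -0.0093, -0.9973, 1.4532], [0.0, 0.0, 0.0, 1.0]]}
wrist {'image': 0, 'fovy': 70.8076, 'cx': 253.3947, 'cy': 193.0073, 'tool_from_camera': [[-0.0003, -0.3067, 0.9518, -0.1245], [1.0, 0.0006, 0.0005, 0.0006], [-0.0007, 0.9518, 0.3067, -0.0774], [0.0, 0.0, 0.0, 1.0]]}
```

View pics/side0.png

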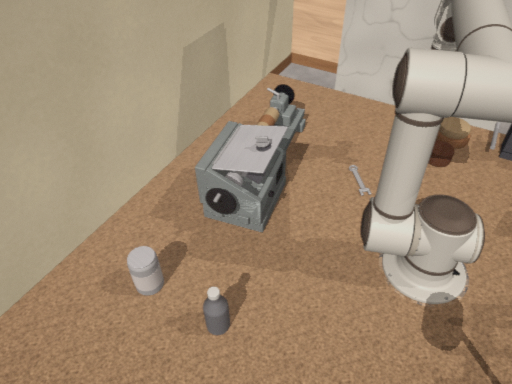

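View pics/top0.png

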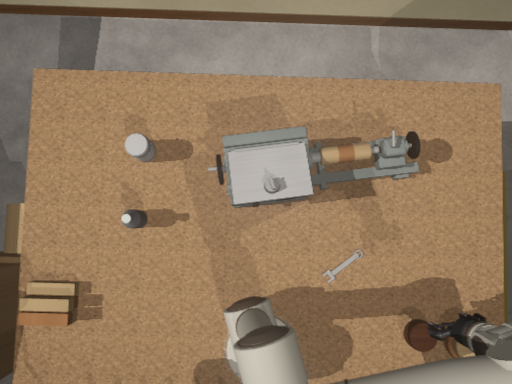

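View pics/wrist0.png

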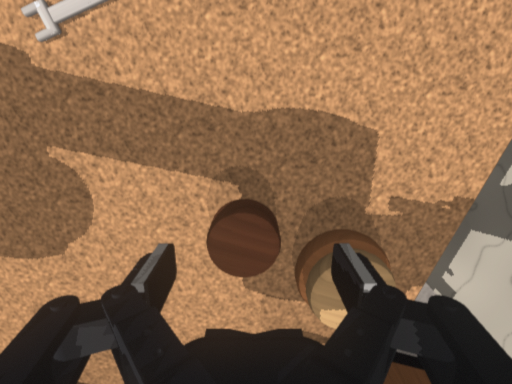

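The side view shows the lathe at about (245,170), with the open cover's stud near (263,142). In the top view the cover is at about (270,172) with the stud at (271,183). The tin, bottle and spanner are all clear of it. Next I'll zoom in to measure.

```bash
python3 - <<'E'
import cv2
a=cv2.imread("pics/top0.png")[110:225,205:330]; cv2.imwrite("pics/topz.png",cv2.resize(a,None,fx=6,fy=5.2 and 6,interpolation=cv2.INTER_CUBIC)[:600])
a=cv2.imread("pics/side0.png")[75:235,190:320]; cv2.imwrite("pics/sidez.png",cv2.resize(a,None,fx=3.7,fy=3.7,interpolation=cv2.INTER_CUBIC))
E
```

```text
(no output)
```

View pics/topz.png

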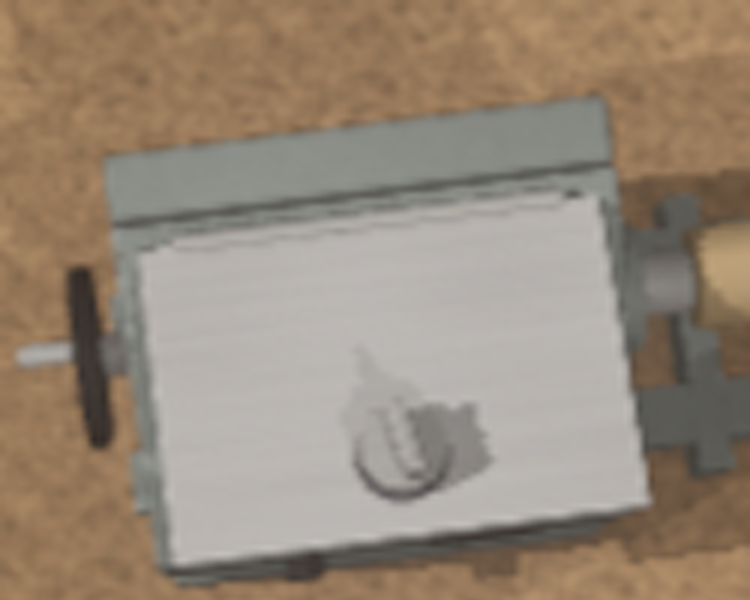

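View pics/sidez.png

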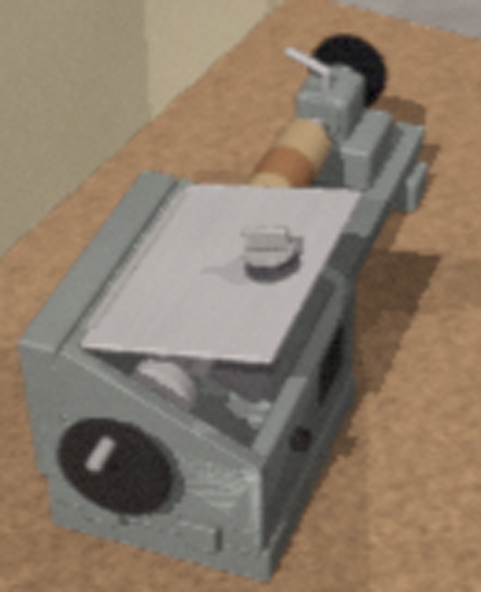

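```bash
cat > h.py <<'E'
import numpy as np
K={"side":(50.2449,263.7336,187.4798,np.array([[-0.8781,-0.4784,0.0001,0.4741],[-0.3295,0.6046,-0.7252,0.2399],[0.3469,-0.6369,-0.6885,1.2226]])),
"top":(49.1048,250.0413,193.771,np.array([[0.03,-0.9995,0.0115,0.0357],[-0.9969,-0.0308,-0.072,0.5352],[0.0723,-0.0093,-0.9973,1.4532]]))}
def P(n):
    f,cx,cy,T=K[n]; f=192/np.tan(np.radians(f/2)); return np.array([[f,0,cx],[0,f,cy],[0,0,1]])@T
def proj(n,X): p=P(n)@np.append(X,1); return p[:2]/p[2]
def tri(t,s):
    A=[]
    for n,p in(("top",t),("side",s)):
        M=P(n); A+= [p[0]*M[2]-M[0],p[1]*M[2]-M[1]]
    X=np.linalg.svd(np.array(A))[2][-1]; return X[:3]/X[3]
def onplane(n,p,z):
    M=P(n); A=np.array([p[0]*M[2]-M[0],p[1]*M[2]-M[1]]); return np.linalg.solve(A[:,:2],-A[:,2]*z-A[:,3])
E
python3 - <<'E'
from h import *
tz=lambda p:(205+(p[0]+.5)/6-.5,110+(p[1]+.5)/6-.5)
sz=lambda p:(190+(p[0]+.5)/3.7-.5,75+(p[1]+.5)/3.7-.5)
d=dict(HL=((138,255),(85,348)),HR=((600,195),(185,185)),FR=((650,505),(358,192)),FL=((172,565),(272,360)),
 backL=((108,158),(22,347)),backR=((603,97),(150,172)),wingtop_far=((393,400),(244,232)),wingtop_near=((412,470),(288,233)))
X={}
for k,(t,s) in d.items():
    X[k]=tri(tz(t),sz(s)); print(k,X[k].round(4),(proj("top",X[k])-tz(t)).round(1),(proj("side",X[k])-sz(s)).round(1))
n=np.linalg.norm
print(n(X['HL']-X['HR']),n(X['FL']-X['FR']),n(X['HL']-X['FL']),n(X['HR']-X['FR']))
u=X['HL']-X['HR']; print("yaw",np.degrees(np.arctan2(-u[0],u[1])))
u=X['FL']-X['FR']; print("yaw",np.degrees(np.arctan2(-u[0],u[1])))
u=X['backL']-X['backR']; print("yaw",np.degrees(np.arctan2(-u[0],u[1])),n(u))
e=(X['HL']+X['HR']-X['FL']-X['FR'])/2; print("slope",np.degrees(np.arctan2(e[2],n(e[:2]))), np.degrees(np.arctan2(e[1],e[0])))
print((X['HL']+X['HR'])/2,(X['FL']+X['FR'])/2)
E
```

```text
HL [0.6442 0.1259 0.2199] [0. 0.] [-0.1 -0. ]
HR [ 0.6857 -0.1061  0.2215] [-0.5 -1.1] [1.1 0.1]
FR [ 0.525  -0.1302  0.2531] [-0.3 -0.8] [0.8 0. ]
FL [0.4859 0.1025 0.2557] [-0. -0.] [0. 0.]
backL [0.6948 0.1431 0.2132] [0.1 0.1] [-0.1 -0. ]
backR [ 0.732  -0.1095  0.2191] [0.3 0.5] [-0.6 -0.1]
wingtop_far [ 0.5682 -0.0018  0.2786] [-0.1 -0.2] [0.2 0. ]
wingtop_near [ 0.5337 -0.0118  0.2834] [-0. -0.] [0. 0.]
0.23571287671611016 0.2360032224034513 0.16397933199616777 0.16547375927366478
yaw 10.124614711361206
yaw 9.543438483918974
yaw 8.38681378777677 0.2553759280980356
slope -11.808404599429155 8.461833251919806
[0.66494696 0.00988382 0.22070006] [ 0.50547671 -0.01384058  0.25440647]
```

```bash
python3 - <<'E'
from scipy.spatial.transform import Rotation as R
import numpy as np
r=R.from_euler('xyz',[-90.89311218,89.92106212,106.68538651],degrees=True).as_matrix(); print(r.round(3))
a=np.arctan2(r[1,1],r[0,1]); print(np.degrees(a))
yl=9.; e=np.array([np.cos(np.radians(yl))*np.cos(np.radians(25)),np.sin(np.radians(yl))*np.cos(np.radians(25)),np.sin(np.radians(25))])
y=np.array([-np.sin(np.radians(yl)),np.cos(np.radians(yl)),0]);n=np.cross(e,y);print(e,y,n)
for th in [-.3,0,.3,.5,.7,1,1.57,2,2.3,2.57,2.71]:
    w=np.cos(th)*e-np.sin(th)*y; print(th,"wing yaw",np.degrees(np.arctan2(w[1],w[0])).round(1))
E
```

```text
[[-0.     0.302 -0.953]
 [ 0.001 -0.953 -0.302]
 [-1.    -0.001 -0.   ]]
-72.42150046251571
[0.89514963 0.14177777 0.42261826] [-0.15643447  0.98768834  0.        ] [-0.41741513 -0.06611206  0.90630779]
-0.3 wing yaw 27.8
0 wing yaw 9.0
0.3 wing yaw -9.8
0.5 wing yaw -22.1
0.7 wing yaw -33.9
1 wing yaw -50.8
1.57 wing yaw -81.0
2 wing yaw -103.5
2.3 wing yaw -120.0
2.57 wing yaw -135.6
2.71 wing yaw -144.1
```

Emit:
jog_arm:
  deltas:
    - {"z": 50,"fingers": 0}
    - {"z": 90,"x": 0,"fingers": 0}
    - {"z": 90,"x": 25,"y": 43,"fingers": 0}
    - {"z": 90,"x": 50,"y": 86,"fingers": 0}
    - {"z": 90,"x": 75,"y": 129,"fingers": 0}
    - {"z": 90,"x": 100,"y": 172,"fingers": 0}
    - {"z": 90,"x": 125,"y": 215,"fingers": 0}
    - {"z": 90,"x": 150,"y": 258,"fingers": 0}
    - {"z": 90,"x": 175,"y": 301,"fingers": 0}
    - {"z": 90,"x": 200,"y": 344,"fingers": 0}
  grip_force: 20

```text
validation failed for argument at $.de...
```

Emit:
jog_arm:
  deltas:
    - {"x": 0,"y": 0,"z": 50,"twist": 0,"fingers": 0}
    - {"x": 0,"y": 0,"z": 90,"twist": 0,"fingers": 0}
    - {"x": 25,"y": 43,"z": 90,"twist": 0,"fingers": 0}
    - {"x": 50,"y": 86,"z": 90,"twist": 0,"fingers": 0}
    - {"x": 75,"y": 129,"z": 90,"twist": 0,"fingers": 0}
    - {"x": 100,"y": 172,"z": 90,"twist": 0,"fingers": 0}
  grip_force: 20

```text
time: 0.75
ee_pos: [0.2665, -0.3506, 0.3375]
tcp_rot: [-90.3, 89.9, 107.3]
wrist_force: [1.4, 0.1, -0.2]
opening: 0.0
```

Emit:
jog_arm:
  deltas:
    - {"x": 25,"y": 41,"z": 0,"twist": 0,"fingers": 0}
    - {"x": 50,"y": 81,"z": 0,"twist": 0,"fingers": 0}
    - {"x": 75,"y": 122,"z": 0,"twist": 0,"fingers": 0}
    - {"x": 100,"y": 162,"z": 0,"twist": 0,"fingers": 0}
    - {"x": 125,"y": 203,"z": 0,"twist": 0,"fingers": 0}
    - {"x": 150,"y": 244,"z": 0,"twist": 0,"fingers": 0}
    - {"x": 175,"y": 284,"z": 0,"twist": 0,"fingers": 0}
    - {"x": 200,"y": 325,"z": 0,"twist": 0,"fingers": 0}
    - {"x": 225,"y": 366,"z": 0,"twist": 0,"fingers": 0}
    - {"x": 245,"y": 398,"z": 0,"twist": 0,"fingers": 0}

```text
time: 1.75
ee_pos: [0.5123, 0.05, 0.337]
tcp_rot: [-77.1, 89.9, 120.5]
wrist_force: [0.3, -0.7, 0.1]
opening: -0.0003
```

```bash
python3 - <<'E'
from workcell import bot, viewer
import cv2
o=bot.get_obs(); print(o['q'].round(1),o['ee_pos'],o['tcp_rot'],o['wrist_force'])
c=viewer.camera("wrist"); cv2.imwrite("pics/w1.png",c["image"][:,:,::-1])
E
```

```text
[5.500e+00 3.200e+00 1.830e+01 1.051e+02 1.000e-01 1.679e+02] [0.51231834 0.04995198 0.33702647] [-77.05419641  89.91440109 120.54935189] [ 0.30387726 -0.72499018  0.05934627]
```

View pics/w1.png

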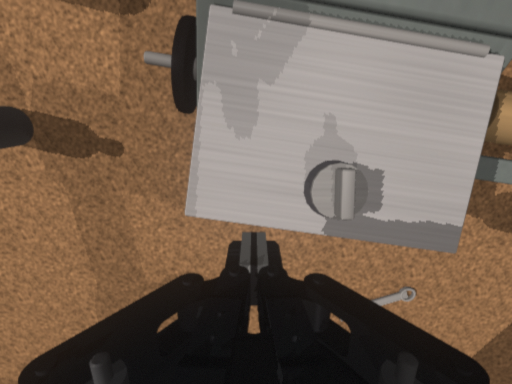

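The wrist view shows the shut fingertips at (253,245), in line with the free edge's left half. The stud is at (338,190), 60 mm to the right. I'll press the cover down now.

Emit:
jog_arm:
  deltas:
    - {"x": 0,"y": 0,"z": -30,"twist": 0,"fingers": 0}
    - {"x": 0,"y": 0,"z": -55,"twist": 0,"fingers": 0}
    - {"x": 0,"y": 0,"z": -63,"twist": 0,"fingers": 0}
    - {"x": 0,"y": 0,"z": -71,"twist": 0,"fingers": 0}
    - {"x": 0,"y": 0,"z": -80,"twist": 0,"fingers": 0}
    - {"x": 0,"y": 0,"z": -90,"twist": 0,"fingers": 0}

```text
time: 2.4
ee_pos: [0.5146, 0.0528, 0.2462]
tcp_rot: [-111.4, 89.8, 86.3]
wrist_force: [-1.3, -0.9, 1.7]
opening: 0.0001
```

Emit:
jog_arm:
  deltas:
    - {"x": -1,"y": 0,"z": -8,"twist": 0,"fingers": 0}
    - {"x": -2,"y": 0,"z": -16,"twist": 0,"fingers": 0}
    - {"x": -2,"y": 0,"z": -24,"twist": 0,"fingers": 0}
    - {"x": -2,"y": 0,"z": -32,"twist": 0,"fingers": 0}
    - {"x": -2,"y": 0,"z": -40,"twist": 0,"fingers": 0}
    - {"x": -2,"y": 0,"z": -48,"twist": 0,"fingers": 0}
    - {"x": -2,"y": 0,"z": -56,"twist": 0,"fingers": 0}
    - {"x": -2,"y": 0,"z": -60,"twist": 0,"fingers": 0}

```text
time: 3.2
ee_pos: [0.5123, 0.0528, 0.1851]
tcp_rot: [-88.8, 89.8, 108.9]
wrist_force: [-0.3, -0.3, 1.7]
opening: 0.0
```

Emit:
jog_arm:
  deltas:
    - {"x": 0,"y": 0,"z": -3,"twist": 0,"fingers": 0}
    - {"x": 0,"y": 0,"z": -6,"twist": 0,"fingers": 0}
    - {"x": 0,"y": 0,"z": -8,"twist": 0,"fingers": 0}

```text
time: 3.5
ee_pos: [0.5124, 0.0528, 0.1786]
tcp_rot: [-124.1, 89.8, 73.6]
wrist_force: [-6.4, -1.5, 21.1]
opening: 0.0004
```

Emit:
jog_arm:
  deltas:
    - {"x": 0,"y": 0,"z": -1,"twist": 0,"fingers": 0}
    - {"x": 0,"y": 0,"z": -1,"twist": 0,"fingers": 0}
    - {"x": 0,"y": 0,"z": 20,"twist": 0,"fingers": 0}
    - {"x": 0,"y": 0,"z": 60,"twist": 8,"fingers": 0}
    - {"x": 0,"y": 0,"z": 100,"twist": 16,"fingers": 0}
    - {"x": 0,"y": 0,"z": 120,"twist": 24,"fingers": 0}
    - {"x": 0,"y": 0,"z": 120,"twist": 32,"fingers": 0}
    - {"x": 10,"y": -20,"z": 120,"twist": 40,"fingers": 0}
    - {"x": 20,"y": -40,"z": 120,"twist": 48,"fingers": 0.5}
    - {"x": 26,"y": -63,"z": 120,"twist": 56,"fingers": 0.5}

```text
time: 4.5
ee_pos: [0.5389, -0.0106, 0.2981]
tcp_rot: [-117.9, 89.8, 136.2]
wrist_force: [0.5, -0.4, -0.8]
opening: 0.0278
```

Emit:
jog_arm:
  deltas:
    - {"x": 0,"y": 0,"z": 0,"twist": 8.5,"fingers": 0.5}
    - {"x": 0,"y": 0,"z": 0,"twist": 17,"fingers": 0.5}
    - {"x": 0,"y": 0,"z": 0,"twist": 25.5,"fingers": 0.5}
    - {"x": 0,"y": 0,"z": 0,"twist": 34,"fingers": 0.5}
    - {"x": 0,"y": 0,"z": 0,"twist": 42.5,"fingers": 0.5}
    - {"x": 0,"y": 0,"z": 0,"twist": 51,"fingers": 0.5}
    - {"x": 0,"y": 0,"z": 0,"twist": 59.5,"fingers": 0.5}
    - {"x": 0,"y": 0,"z": 0,"twist": 68,"fingers": 0.5}
    - {"x": 0,"y": 0,"z": 0,"twist": 76.5,"fingers": 0.5}
    - {"x": 0,"y": 0,"z": 0,"twist": 85,"fingers": 0.5}

```text
time: 5.5
ee_pos: [0.5388, -0.0106, 0.2978]
tcp_rot: [-125.4, 89.8, -146.0]
wrist_force: [-0.3, -1.0, -0.8]
opening: 0.0428
```

Emit:
jog_arm:
  deltas:
    - {"x": 0,"y": 0,"z": 0,"twist": 8,"fingers": 0.5}
    - {"x": 0,"y": 0,"z": 0,"twist": 16,"fingers": 0.5}
    - {"x": 0,"y": 0,"z": 0,"twist": 24,"fingers": 0.5}
    - {"x": 0,"y": 0,"z": 0,"twist": 32,"fingers": 0.5}
    - {"x": 0,"y": 0,"z": 0,"twist": 37,"fingers": 0.5}
    - {"x": 0,"y": 0,"z": 0,"twist": 37,"fingers": 0.5}

```text
time: 6.1
ee_pos: [0.5388, -0.0106, 0.2976]
tcp_rot: [-132.6, 89.8, -116.1]
wrist_force: [-0.1, -0.2, 0.7]
opening: 0.0427
```

```bash
python3 - <<'E'
from workcell import bot, viewer
import cv2
from scipy.spatial.transform import Rotation as R
import numpy as np
o=bot.get_obs(); print(o['time'],o['q'].round(1),o['ee_pos'],o['tcp_rot'],o['wrist_force'],o['opening'])
r=R.from_euler('xyz',o['tcp_rot'],degrees=True).as_matrix(); print("jaw yaw",np.degrees(np.arctan2(r[1,1],r[0,1])))
for n in("wrist","top","side"):
    c=viewer.camera(n); cv2.imwrite(f"pics/{n}2.png",c["image"][:,:,::-1])
a=cv2.imread("pics/side2.png")[75:235,190:320]; cv2.imwrite("pics/sidez2.png",cv2.resize(a,None,fx=3.7,fy=3.7,interpolation=cv2.INTER_CUBIC))
E
```

```text
6.1 [ -1.    5.   15.6 100.7  -0.2 -17.5] [ 0.53875484 -0.01057773  0.29755327] [-132.55946609   89.76658729 -116.0887549 ] [-0.10056342 -0.22299183  0.65520566] 0.042740510337640314
jaw yaw 106.47094804945041
```

View pics/wrist2.png

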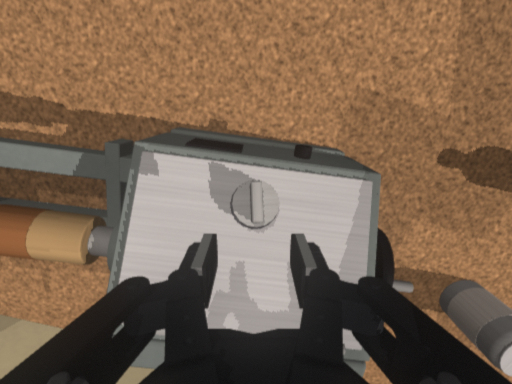

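View pics/sidez2.png

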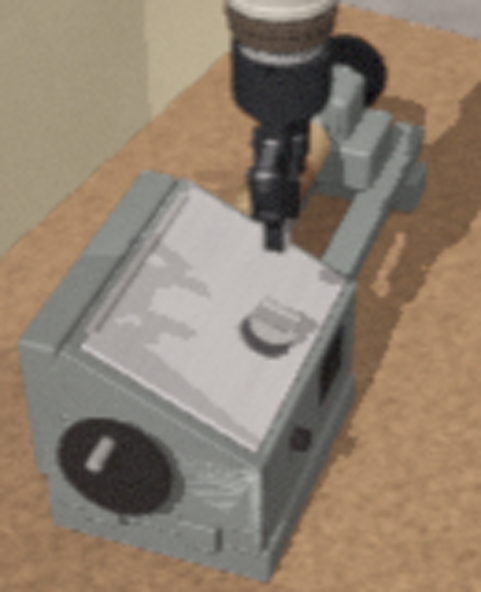

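The cover is flat on the sloping face in the side view. In the wrist view the wing top is centred near (257,202), nearly in line with the fingers.

```bash
python3 - <<'E'
import cv2
a=cv2.imread("pics/wrist2.png")[170:240,220:295]; cv2.imwrite("pics/wz2.png",cv2.resize(a,None,fx=8,fy=8,interpolation=cv2.INTER_CUBIC))
a=cv2.imread("pics/side2.png")[150:175,250:280]; cv2.imwrite("pics/sz2.png",cv2.resize(a,None,fx=20,fy=20,interpolation=cv2.INTER_CUBIC))
E
```

```text
(no output)
```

View pics/wz2.png

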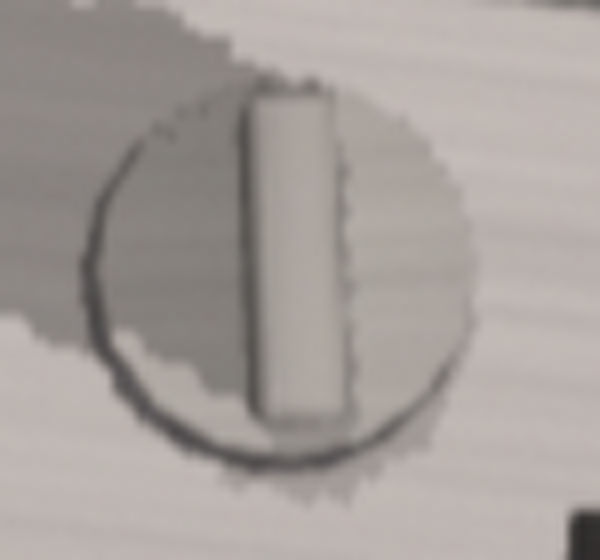

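View pics/sz2.png

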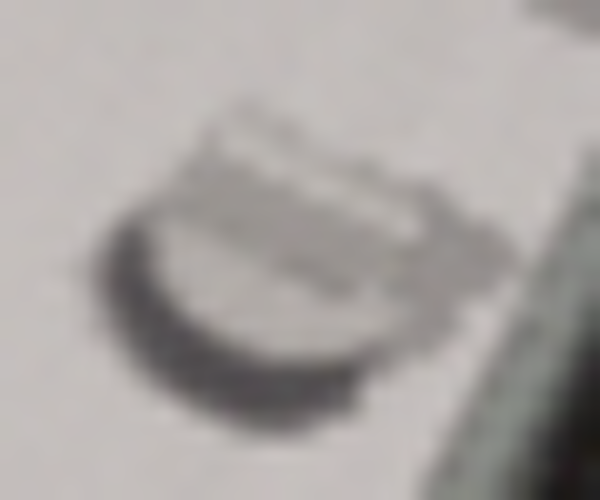

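```bash
cat >> h.py <<'E'
from scipy.spatial.transform import Rotation as Rr
TFC=np.array([[-0.0003,-0.3067,0.9518,-0.1245],[1,0.0006,0.0005,0.0006],[-0.0007,0.9518,0.3067,-0.0774]])
hp=np.array([.6625,.0095,.2204]); e=np.array([.89515,.14178,.42262]); yl=np.array([-.15643,.98769,0]); nn=np.array([-.41742,-.06611,.90631])
def wray(p,pos,rot):
    f=192/np.tan(np.radians(70.8076/2)); d=np.array([(p[0]-253.3947)/f,(p[1]-193.0073)/f,1])
    R=Rr.from_euler('xyz',rot,degrees=True).as_matrix(); return pos+R@TFC[:,3], R@TFC[:,:3]@d
def wplane(p,pos,rot,h):
    o,d=wray(p,pos,rot); q=hp+h*nn; return o+d*((q-o)@nn)/(d@nn)
E
python3 - <<'E'
from h import *
pos=np.array([0.53875484,-0.01057773,0.29755327]);rot=[-132.55946609,89.76658729,-116.0887549]
for nm,p in(("far?",(258.4,222)),("near",(256.6,182)),("c",(257.5,202))):
    X=wplane(p,pos,rot,.037); print(nm,X.round(4),"upslope",(X-hp)@e,"y",(X-hp)@yl)
a=wplane((258.4,222),pos,rot,.037);b=wplane((256.6,182),pos,rot,.037)
d=a-b;print(np.linalg.norm(d),"theta",np.arctan2(-d@yl,d@e),"yaw",np.degrees(np.arctan2(d[1],d[0])))
# side: wing top quad corners
s=lambda p:(250+(p[0]+.5)/20-.5,150+(p[1]+.5)/20-.5)
c=np.array([s((215,145)),s((245,105)),s((440,195)),s((405,235))]).mean(0)
o,dd=wray((257.5,202),pos,rot)
# triangulate with side ray
M=P("side"); A=np.array([c[0]*M[2]-M[0],c[1]*M[2]-M[1]])
t=np.linalg.lstsq((A[:,:3]@dd)[:,None],-(A[:,:3]@o+A[:,3]),rcond=None)[0]; X=o+t*dd; print("tri",X,proj("side",X)-c,"h",(X-hp)@nn,(X-hp)@e,(X-hp)@yl)
E
```

```text
far? [ 0.5533 -0.0013  0.2102] upslope -0.10357608885365521 y 0.00638605541370388
near [ 0.5237 -0.0117  0.1957] upslope -0.13771195517802445 y 0.000767489272550298
c [ 0.5386 -0.0065  0.203 ] upslope -0.12049004662980138 y 0.0036021158010122976
0.03459508549452852 theta -0.16313156336640422 yaw 19.2930403878894
tri [ 0.53713573 -0.00697738  0.20745284] [-0.23478697 -0.11331387] h 0.0416847296518376 -0.12002771903574101 0.0033361931664037184
```

Emit:
jog_arm:
  deltas:
    - {"x": 3,"y": 4.5,"z": -20,"twist": 2.5,"fingers": 0.35}
    - {"x": 3,"y": 4.5,"z": -40,"twist": 2.5,"fingers": 0.35}
    - {"x": 3,"y": 4.5,"z": -60,"twist": 2.5,"fingers": 0.35}
    - {"x": 3,"y": 4.5,"z": -72,"twist": 2.5,"fingers": 0.35}
    - {"x": 3,"y": 4.5,"z": -76,"twist": 2.5,"fingers": 0.35}
    - {"x": 3,"y": 4.5,"z": -80,"twist": 2.5,"fingers": 0.35}

```text
time: 6.85
ee_pos: [0.5419, -0.0061, 0.218]
tcp_rot: [-122.5, 89.8, -103.8]
wrist_force: [1.0, 0.1, 0.1]
opening: 0.0299
```

```bash
python3 - <<'E'
from workcell import bot, viewer
import cv2
o=bot.get_obs(); print(o['time'],o['ee_pos'],o['wrist_force'],o['torque'],o['opening'])
for n in("wrist","side"):
    c=viewer.camera(n); cv2.imwrite(f"pics/{n}3.png",c["image"][:,:,::-1])
a=cv2.imread("pics/side3.png")[120:200,220:310]; b=cv2.imread("pics/wrist3.png")[150:330,150:360]
cv2.imwrite("pics/m3.png",np.hstack([cv2.resize(a,(400,356),interpolation=2),cv2.resize(b,(400,356),interpolation=2)]) if 0 else cv2.hconcat([cv2.resize(a,(400,356),interpolation=2),cv2.resize(b,(400,356),interpolation=2)]))
E
```

```text
6.85 [ 0.54187919 -0.00613774  0.2179901 ] [1.03469002 0.08583434 0.07858721] [-0.02279839  0.00333404  0.00693973] 0.029874056683227134
```

View pics/m3.png

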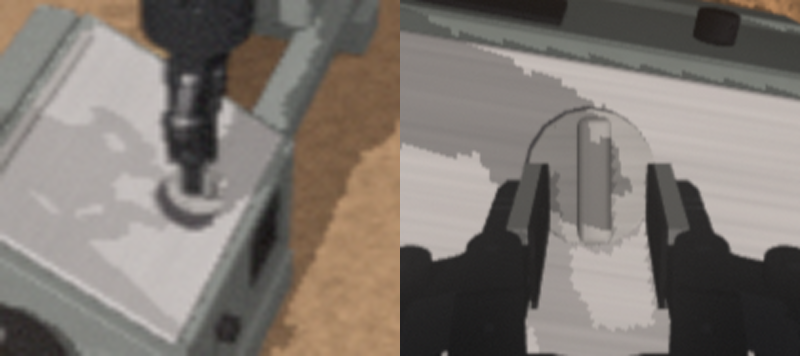

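The wing sits between the pads, parallel and centred at about (595,180) in the crop. The tool is about 3 mm too far up the slope. I'll narrow the jaws, shift back and feel downward.

Emit:
jog_arm:
  deltas:
    - {"x": -3,"y": 0,"z": 0,"twist": 0,"fingers": 0.2}
    - {"x": -3,"y": 0,"z": 0,"twist": 0,"fingers": 0.18}
    - {"x": -3,"y": 0,"z": -2,"twist": 0,"fingers": 0.18}
    - {"x": -3,"y": 0,"z": -4,"twist": 0,"fingers": 0.18}
    - {"x": -3,"y": 0,"z": -4,"twist": 0,"fingers": 0.18}

```text
time: 7.45
ee_pos: [0.5388, -0.0061, 0.2136]
tcp_rot: [-128.8, 89.8, -110.1]
wrist_force: [-0.3, -0.5, -0.4]
opening: 0.0155
```

Emit:
jog_arm:
  deltas:
    - {"x": 0,"y": 0,"z": -1,"twist": 0,"fingers": 0.18}
    - {"x": 0,"y": 0,"z": -2,"twist": 0,"fingers": 0.18}

```text
time: 7.65
ee_pos: [0.5389, -0.0062, 0.2115]
tcp_rot: [-128.2, 89.8, -109.5]
wrist_force: [0.2, 0.4, 0.2]
opening: 0.0153
```

Emit:
jog_arm:
  deltas:
    - {"x": 0,"y": 0,"z": -1,"twist": 0,"fingers": 0.18}
    - {"x": 0,"y": 0,"z": -2,"twist": 0,"fingers": 0.18}

```text
time: 7.85
ee_pos: [0.5389, -0.0063, 0.2095]
tcp_rot: [-126.5, 89.8, -107.8]
wrist_force: [0.1, -0.9, 0.5]
opening: 0.0155
```

Emit:
jog_arm:
  deltas:
    - {"x": 0,"y": 0,"z": -1,"twist": 0,"fingers": 0.18}
    - {"x": 0,"y": 0,"z": -2,"twist": 0,"fingers": 0.18}

```text
time: 8.05
ee_pos: [0.5392, -0.0063, 0.2081]
tcp_rot: [-106.7, 89.8, -88.0]
wrist_force: [0.9, -0.1, 5.1]
opening: 0.0155
```

Emit:
jog_arm:
  deltas:
    - {"x": 0,"y": 0,"z": -1,"twist": 0,"fingers": 0.18}
    - {"x": 0,"y": 0,"z": -2,"twist": 0,"fingers": 0.18}

```text
time: 8.25
ee_pos: [0.5397, -0.0063, 0.207]
tcp_rot: [-81.1, 89.7, -62.4]
wrist_force: [2.0, -1.1, 6.7]
opening: 0.0158
```

Emit:
jog_arm:
  deltas:
    - {"x": 0,"y": 0,"z": -1,"twist": 0,"fingers": 0.18}
    - {"x": 0,"y": 0,"z": -2,"twist": 0,"fingers": 0.18}

```text
time: 8.45
ee_pos: [0.54, -0.0063, 0.206]
tcp_rot: [-63.7, 89.7, -45.0]
wrist_force: [-1.0, -0.5, 9.7]
opening: 0.0154
```

Emit:
jog_arm:
  deltas:
    - {"x": -0.5,"y": 0,"z": 0.5,"twist": -7,"fingers": 0.18}
    - {"x": -1,"y": 0,"z": 1,"twist": -14,"fingers": 0.18}
    - {"x": -1,"y": 0,"z": 1.5,"twist": -21,"fingers": 0.18}
    - {"x": -1,"y": 0,"z": 1.5,"twist": -28,"fingers": 0.18}
    - {"x": -1,"y": 0,"z": 1.5,"twist": -33,"fingers": 0.18}
    - {"x": -1,"y": 0,"z": 1.5,"twist": -33,"fingers": 0.18}

```text
time: 9.05
ee_pos: [0.5392, -0.0062, 0.2083]
tcp_rot: [-52.0, 89.7, -66.4]
wrist_force: [-0.4, 0.1, 5.9]
opening: 0.0155
```

```bash
cat > look.py <<'E'
from workcell import bot, viewer
import cv2,sys,numpy as np
from scipy.spatial.transform import Rotation as R
t=sys.argv[1]
o=bot.get_obs(); r=R.from_euler('xyz',o['tcp_rot'],degrees=True).as_matrix()
print(o['time'],o['ee_pos'].round(4),"F",o['wrist_force'].round(1),"M",o['torque'].round(2),o['opening'].round(4),"jaw",np.degrees(np.arctan2(r[1,1],r[0,1])).round(1),"q6",o['q'][5].round(1))
for n in("wrist","side"):
    c=viewer.camera(n); cv2.imwrite(f"pics/{n}{t}.png",c["image"][:,:,::-1])
a=cv2.imread(f"pics/side{t}.png")[120:200,220:310]; b=cv2.imread(f"pics/wrist{t}.png")[150:330,150:360]
cv2.imwrite(f"pics/m{t}.png",cv2.hconcat([cv2.resize(a,(400,356),interpolation=2),cv2.resize(b,(400,356),interpolation=2)]))
E
python3 look.py 4
```

```text
Traceback (most recent call last):
  File "look.py", line 6, in <module>
    print(o['time'],o['ee_pos'].round(4),"F",o['wrist_force'].round(1),"M",o['torque'].round(2),o['opening'].round(4),"jaw",np.degrees(np.arctan2(r[1,1],r[0,1])).round(1),"q6",o['q'][5].round(1))
                                                                                                ^^^^^^^^^^^^^^^^^^
AttributeError: 'float' object has no attribute 'round'
```

```bash
sed -i "s/o\['opening'\].round(4)/round(o['opening'],4)/" look.py; python3 look.py 4
```

```text
9.05 [ 0.5392 -0.0062  0.2083] F [-0.4  0.1  5.9] M [0.02 0.1  0.06] 0.0155 jaw 75.6 q6 13.9
```

View pics/m4.png

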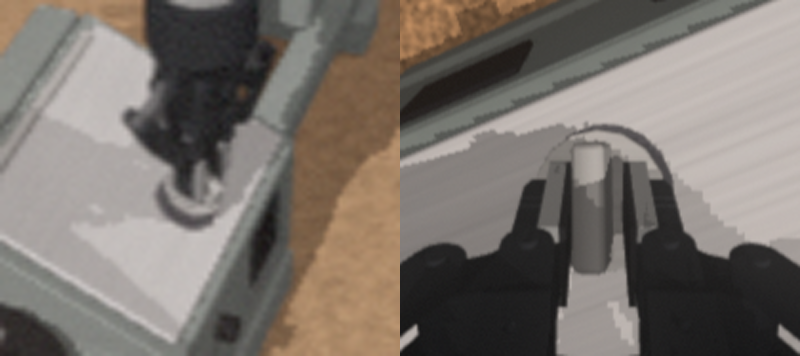

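The wing has turned with the jaws and is still parallel to them (590,205). It is near 0.37 rad, so I'll start feeling for the slot under pressure.

Emit:
jog_arm:
  deltas:
    - {"x": 0,"y": 0,"z": -1,"twist": -3,"fingers": 0.18}
    - {"x": 0,"y": 0,"z": -2,"twist": -6,"fingers": 0.18}
    - {"x": 0,"y": 0,"z": -3,"twist": -6,"fingers": 0.18}

```text
time: 9.45
ee_pos: [0.5396, -0.006, 0.2068]
tcp_rot: [-31.0, 89.6, -51.4]
wrist_force: [-2.5, 0.5, 15.0]
opening: 0.0154
```

Emit:
jog_arm:
  deltas:
    - {"x": 0,"y": 0,"z": -2,"twist": -2,"fingers": 0.18}
    - {"x": 0,"y": 0,"z": -2,"twist": -4,"fingers": 0.18}
    - {"x": 0,"y": 0,"z": -2,"twist": -4,"fingers": 0.18}

```text
time: 9.75
ee_pos: [0.54, -0.0059, 0.206]
tcp_rot: [-16.6, 89.5, -41.1]
wrist_force: [-0.9, -0.9, 8.1]
opening: 0.0155
```

Emit:
jog_arm:
  deltas:
    - {"x": 0,"y": 0,"z": -2,"twist": 0,"fingers": 0.18}
    - {"x": 0,"y": 0,"z": -3,"twist": 0,"fingers": 0.18}

```text
time: 9.95
ee_pos: [0.5405, -0.0059, 0.2045]
tcp_rot: [-5.6, 89.4, -30.0]
wrist_force: [-0.2, -0.2, 12.2]
opening: 0.0155
```

Emit:
jog_arm:
  deltas:
    - {"x": 0,"y": 0,"z": -2,"twist": 0,"fingers": 0.18}
    - {"x": 0,"y": 0,"z": -3,"twist": 0,"fingers": 0.18}

```text
time: 10.15
ee_pos: [0.541, -0.0058, 0.2033]
tcp_rot: [1.9, 89.2, -22.6]
wrist_force: [0.4, -0.2, 11.4]
opening: 0.0152
```

Emit:
jog_arm:
  deltas:
    - {"x": -1,"y": 0,"z": -2,"twist": 0,"fingers": 0.18}
    - {"x": -2,"y": 0,"z": -4,"twist": 0,"fingers": 0.18}

```text
time: 10.35
ee_pos: [0.5403, -0.0057, 0.2017]
tcp_rot: [9.4, 89.0, -15.1]
wrist_force: [1.5, 0.4, 15.3]
opening: 0.0153
```

Emit:
jog_arm:
  deltas:
    - {"x": 0,"y": 0,"z": -2,"twist": 0,"fingers": 0.18}
    - {"x": 0,"y": 0,"z": -4,"twist": 0,"fingers": 0.18}

```text
time: 10.55
ee_pos: [0.5409, -0.0056, 0.1998]
tcp_rot: [12.4, 88.7, -12.1]
wrist_force: [-0.6, -0.3, 14.1]
opening: 0.0157
```

```bash
python3 look.py 5
```

```text
10.55 [ 0.5409 -0.0056  0.1998] F [-0.6 -0.3 14.1] M [ 0.07 -0.07 -0.05] 0.0157 jaw 65.6 q6 24.0
```

View pics/m5.png

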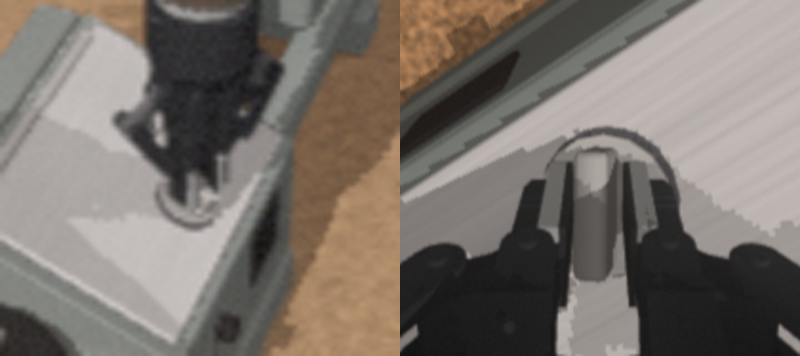

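The side and wrist views show the disc sunk close to the cover. The TCP has dropped 9 mm at about 14 N, so the pin is in the slot. I'll push on to full depth.

Emit:
jog_arm:
  deltas:
    - {"x": -1,"y": 0,"z": -2,"twist": 0,"fingers": 0.18}
    - {"x": -2,"y": 0,"z": -4,"twist": 0,"fingers": 0.18}

```text
time: 10.85
ee_pos: [0.5405, -0.0055, 0.1984]
tcp_rot: [15.8, 88.4, -8.6]
wrist_force: [1.5, -0.5, 17.8]
opening: 0.0153
```

Emit:
jog_arm:
  deltas:
    - {"x": 0,"y": 0,"z": -2,"twist": 0,"fingers": 0.18}
    - {"x": 0,"y": 0,"z": -4,"twist": 0,"fingers": 0.18}

```text
time: 11.05
ee_pos: [0.5411, -0.0054, 0.1971]
tcp_rot: [17.5, 88.2, -6.9]
wrist_force: [-5.2, 0.6, 25.9]
opening: 0.0153
```

Emit:
jog_arm:
  deltas:
    - {"x": -0.5,"y": 0,"z": -2,"twist": 0,"fingers": 0.18}
    - {"x": -1,"y": 0,"z": -3,"twist": 0,"fingers": 0.18}

```text
time: 11.25
ee_pos: [0.5409, -0.0053, 0.1971]
tcp_rot: [18.7, 87.9, -5.7]
wrist_force: [-3.3, -1.0, 22.8]
opening: 0.0155
```

```bash
python3 look.py 6; python3 - <<'E'
import cv2
a=cv2.imread("pics/wrist6.png")[200:320,190:320]; cv2.imwrite("pics/wz6.png",cv2.resize(a,None,fx=5,fy=5,interpolation=2))
E
```

```text
11.25 [ 0.5409 -0.0053  0.1971] F [-3.3 -1.  22.8] M [0.1  0.19 0.03] 0.0155 jaw 65.6 q6 23.9
```

View pics/wz6.png

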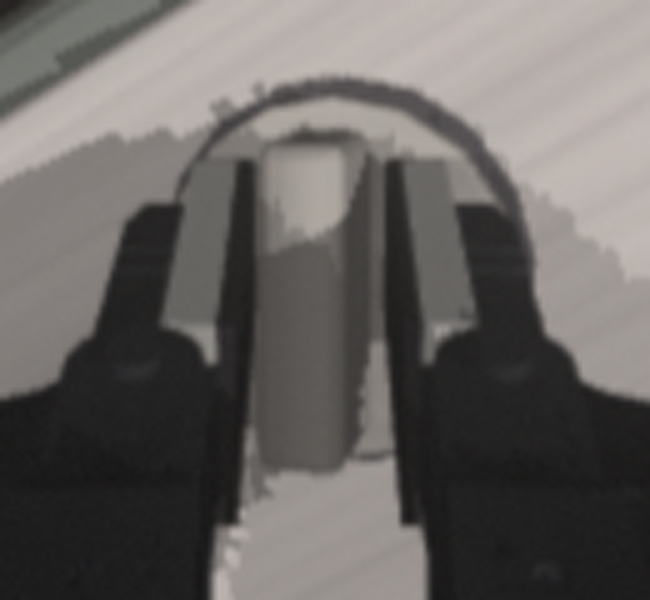

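```bash
python3 - <<'E'
from h import *
from workcell import bot
o=bot.get_obs();pos=o['ee_pos'];rot=o['tcp_rot']
for h in(.025,.028):
  a=wplane((190+295/5,200+468/5),pos,rot,h);b=wplane((190+305/5,200+143/5),pos,rot,h);d=a-b
  print(h,a.round(4),b.round(4),((a+b)/2).round(4),np.linalg.norm(d),"theta",np.arctan2(-d@yl,d@e))
# tip bottom corner check
R=Rr.from_euler('xyz',rot,degrees=True).as_matrix()
print("tipcentre",pos+R@[.017,0,0])
E
```

```text
0.025 [ 0.5589 -0.0153  0.1984] [ 5.291e-01 -5.000e-04  1.858e-01] [ 0.544  -0.0079  0.1921] 0.035571956547390066 theta 0.5740754849104632
0.028 [ 0.5569 -0.0145  0.2009] [5.278e-01 1.000e-04 1.886e-01] [ 0.5424 -0.0072  0.1947] 0.03483634546802841 theta 0.5740754849104629
tipcentre [ 0.54156023 -0.00539395  0.18026332]
```

Emit:
jog_arm:
  deltas:
    - {"x": 1,"y": -0.5,"z": -3,"twist": -5,"fingers": 0.2}
    - {"x": 2,"y": -0.5,"z": -3,"twist": -10,"fingers": 0.2}
    - {"x": 3,"y": -1,"z": -3,"twist": -15,"fingers": 0.2}

```text
time: 11.65
ee_pos: [0.543, -0.0056, 0.1981]
tcp_rot: [22.2, 87.8, -17.4]
wrist_force: [-17.4, 2.8, 30.6]
opening: 0.0172
```

Emit:
jog_arm:
  deltas:
    - {"x": 1,"y": 0,"z": -3,"twist": -5,"fingers": 0.2}
    - {"x": 1,"y": 0,"z": -3,"twist": -10,"fingers": 0.2}
    - {"x": 1,"y": 0,"z": -3,"twist": -15,"fingers": 0.2}

```text
time: 11.95
ee_pos: [0.5434, -0.0049, 0.1988]
tcp_rot: [26.3, 87.7, -28.5]
wrist_force: [-13.0, 4.9, 26.7]
opening: 0.0166
```

```bash
python3 look.py 7
```

```text
11.95 [ 0.5434 -0.0049  0.1988] F [-13.    4.9  26.7] M [ 0.95  2.2  -0.01] 0.0166 jaw 35.3 q6 54.8
```

View pics/m7.png

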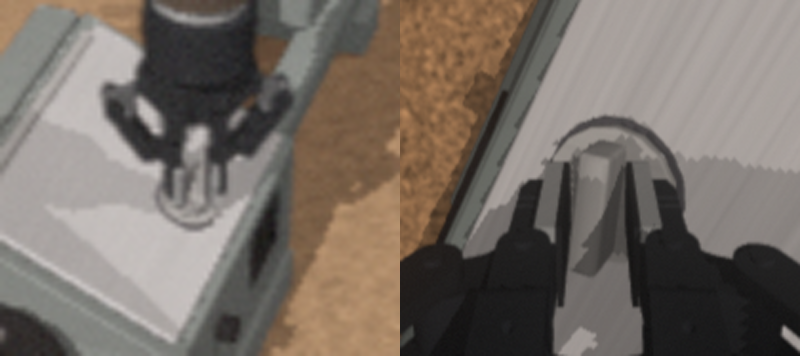

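Emit:
jog_arm:
  deltas:
    - {"x": 1,"y": -0.5,"z": -3,"twist": -5,"fingers": 0.2}
    - {"x": 1,"y": -0.5,"z": -3,"twist": -10,"fingers": 0.2}
    - {"x": 1,"y": -0.5,"z": -3,"twist": -15,"fingers": 0.2}

```text
time: 12.35
ee_pos: [0.5441, -0.0044, 0.1994]
tcp_rot: [31.5, 87.6, -38.4]
wrist_force: [-11.5, 6.7, 25.2]
opening: 0.0168
```

Emit:
jog_arm:
  deltas:
    - {"x": 1,"y": -0.5,"z": -3,"twist": -5,"fingers": 0.2}
    - {"x": 1,"y": -0.5,"z": -3,"twist": -10,"fingers": 0.2}
    - {"x": 1,"y": -0.5,"z": -3,"twist": -15,"fingers": 0.2}

```text
time: 12.65
ee_pos: [0.545, -0.0037, 0.1999]
tcp_rot: [37.5, 87.6, -47.6]
wrist_force: [-9.1, 5.5, 24.1]
opening: 0.0169
```

```bash
python3 look.py 8
```

```text
12.65 [ 0.545  -0.0037  0.1999] F [-9.1  5.5 24.1] M [1.11 1.56 0.07] 0.0169 jaw 5.0 q6 85.5
```

View pics/m8.png

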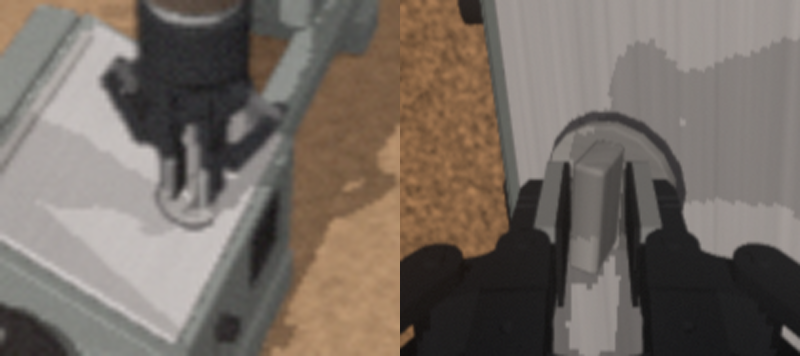

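Emit:
jog_arm:
  deltas:
    - {"x": 1,"y": -1,"z": -3,"twist": -5,"fingers": 0.2}
    - {"x": 1,"y": -2,"z": -3,"twist": -10,"fingers": 0.2}
    - {"x": 1,"y": -2,"z": -3,"twist": -15,"fingers": 0.2}

```text
time: 13.05
ee_pos: [0.5461, -0.0047, 0.2004]
tcp_rot: [43.7, 87.6, -56.5]
wrist_force: [-8.0, 7.3, 23.4]
opening: 0.0169
```

Emit:
jog_arm:
  deltas:
    - {"x": 0.5,"y": -1,"z": -3,"twist": -5,"fingers": 0.2}
    - {"x": 0.5,"y": -1,"z": -3,"twist": -10,"fingers": 0.2}
    - {"x": 0.5,"y": -1,"z": -3,"twist": -15,"fingers": 0.2}

```text
time: 13.35
ee_pos: [0.5469, -0.0049, 0.2007]
tcp_rot: [49.7, 87.6, -65.7]
wrist_force: [-7.3, 4.2, 21.6]
opening: 0.0169
```

```bash
python3 look.py 9
```

```text
13.35 [ 0.5469 -0.0049  0.2007] F [-7.3  4.2 21.6] M [0.85 0.98 0.02] 0.0169 jaw -25.3 q6 115.9
```

View pics/m9.png

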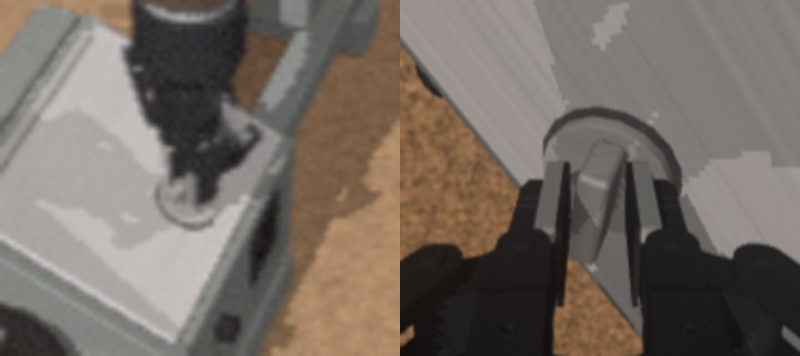

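Emit:
jog_arm:
  deltas:
    - {"x": 0.5,"y": -0.5,"z": -3,"twist": -5,"fingers": 0.2}
    - {"x": 0.5,"y": -0.5,"z": -3,"twist": -10,"fingers": 0.2}
    - {"x": 0.5,"y": -0.5,"z": -3,"twist": -14,"fingers": 0.2}

```text
time: 13.75
ee_pos: [0.5474, -0.0038, 0.2007]
tcp_rot: [55.0, 87.7, -74.4]
wrist_force: [-7.8, 10.5, 19.4]
opening: 0.0167
```

```bash
python3 look.py 10
```

```text
13.75 [ 0.5474 -0.0038  0.2007] F [-7.8 10.5 19.4] M [2.11 1.2  0.13] 0.0167 jaw -39.4 q6 130.1
```

View pics/m10.png

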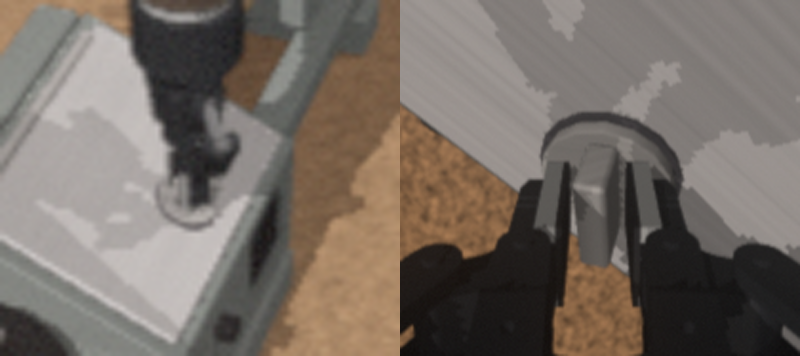

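```bash
python3 - <<'E'
import cv2
a=cv2.imread("pics/wrist10.png")[200:320,190:320]; cv2.imwrite("pics/wz10.png",cv2.resize(a,None,fx=5,fy=5,interpolation=2))
E
```

```text
(no output)
```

View pics/wz10.png

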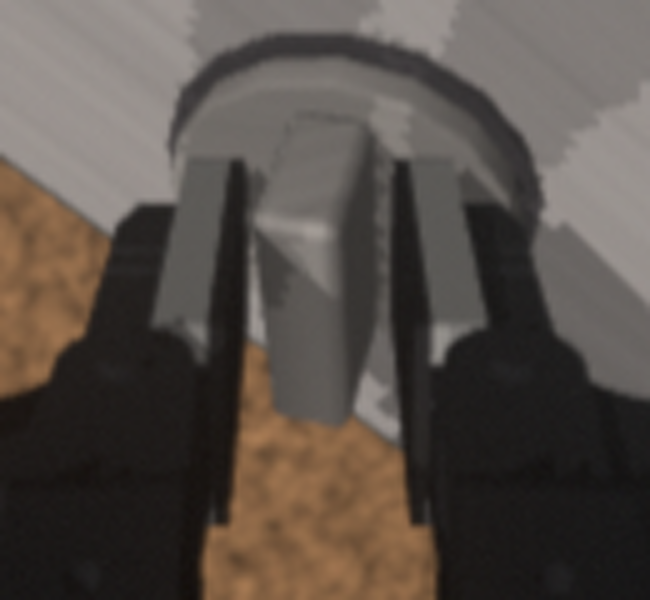

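```bash
python3 - <<'E'
from h import *
from workcell import bot
o=bot.get_obs();pos=o['ee_pos'];rot=o['tcp_rot']
for h in(.022,.025,.028,.031):
  a=wplane((190+293/5,200+225/5),pos,rot,h);b=wplane((190+312/5,200+420/5),pos,rot,h);d=a-b
  print(h,a.round(4),b.round(4),((a+b)/2).round(4),np.linalg.norm(d),"theta",np.arctan2(-d@yl,d@e)%np.pi, "up",((a+b)/2-hp)@e,((a+b)/2-hp)@yl)
E
```

```text
0.022 [5.487e-01 4.000e-04 1.916e-01] [ 0.5286 -0.028   0.1803] [ 0.5386 -0.0138  0.1859] 0.036605133120463956 theta 2.3937803069708137 up -0.12875726011927996 -0.0036319830005466028
0.025 [0.5502 0.0023 0.1957] [ 0.5307 -0.0252  0.1847] [ 0.5404 -0.0115  0.1902] 0.03545906414591472 theta 2.3937803069708146 up -0.12501096442091358 -0.0016145898654656467
0.028 [0.5516 0.0042 0.1998] [ 0.5328 -0.0225  0.1892] [ 0.5422 -0.0091  0.1945] 0.034312995171365414 theta 2.3937803069708137 up -0.12126466872254707 0.0004028032696152817
0.031 [0.5531 0.006  0.204 ] [ 0.5349 -0.0197  0.1937] [ 0.544  -0.0068  0.1988] 0.03316692619681612 theta 2.393780306970813 up -0.11751837302418068 0.002420196404696203
```

Emit:
jog_arm:
  deltas:
    - {"x": 0,"y": 0,"z": 2,"twist": 0,"fingers": 0.2}
    - {"x": -1,"y": 0,"z": 4,"twist": 0,"fingers": 0.25}
    - {"x": -2,"y": 0,"z": 6,"twist": 0,"fingers": 0.3}
    - {"x": -3,"y": 0,"z": 8,"twist": 0,"fingers": 0.35}
    - {"x": -4,"y": 0,"z": 10,"twist": 0,"fingers": 0.35}

```text
time: 14.35
ee_pos: [0.5434, -0.0037, 0.2106]
tcp_rot: [55.0, 87.7, -74.3]
wrist_force: [0.1, 0.2, -0.4]
opening: 0.0297
```

```bash
python3 look.py 11
```

```text
14.35 [ 0.5434 -0.0037  0.2106] F [ 0.1  0.2 -0.4] M [ 0.07 -0.01 -0.01] 0.0297 jaw -39.3 q6 130.0
```

View pics/m11.png

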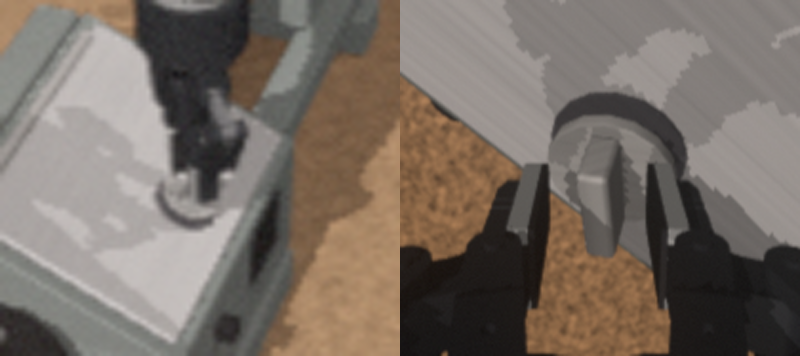

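The fingers are clear of the wing, and a wider dark gap under the disc (620,105) shows it has risen. I'll back off to measure its height.

Emit:
jog_arm:
  deltas:
    - {"x": -4,"y": 0,"z": 10,"twist": 0,"fingers": 0.4}
    - {"x": -6,"y": 0,"z": 25,"twist": 0,"fingers": 0.5}
    - {"x": -10,"y": 0,"z": 50,"twist": 8,"fingers": 0.5}
    - {"x": -20,"y": 0,"z": 90,"twist": 8,"fingers": 0.5}
    - {"x": -30,"y": 0,"z": 90,"twist": 8,"fingers": 0.5}

```text
time: 14.95
ee_pos: [0.514, -0.0038, 0.3071]
tcp_rot: [64.9, 87.5, -56.4]
wrist_force: [0.2, -0.2, -0.3]
opening: 0.0428
```

```bash
python3 look.py 12; python3 - <<'E'
import cv2
a=cv2.imread("pics/side12.png")[150:175,250:280]; b=cv2.imread("pics/side2.png")[150:175,250:280]
f=lambda a:cv2.resize(a,(390,325),interpolation=2)
cv2.imwrite("pics/cmp12.png",cv2.hconcat([f(b),f(a)]))
E
```

```text
14.95 [ 0.514  -0.0038  0.3071] F [ 0.2 -0.2 -0.3] M [-0.01  0.03  0.02] 0.0428 jaw -31.3 q6 122.0
```

View pics/cmp12.png

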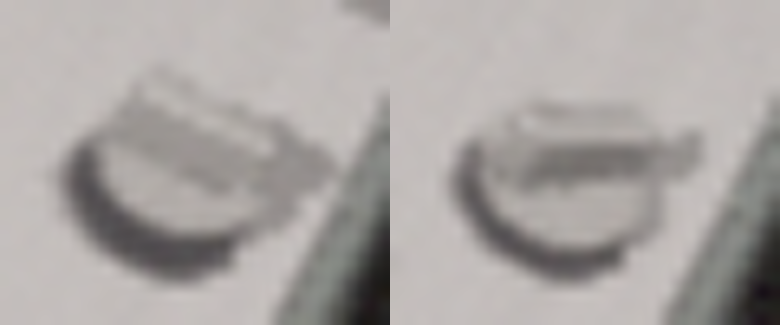

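View pics/wrist12.png

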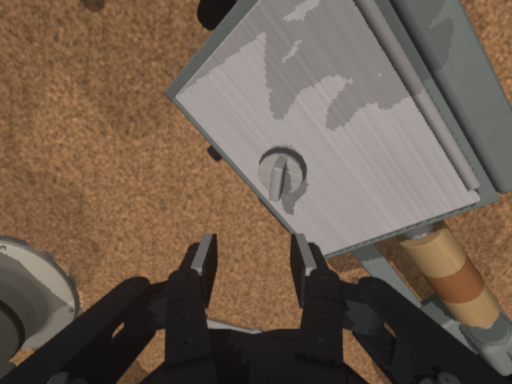

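```bash
python3 - <<'E'
import cv2
f=lambda a:cv2.resize(a,(400,400),interpolation=2)
a=cv2.imread("pics/wrist12.png")[140:220,245:325]; b=cv2.imread("pics/side12.png")[150:180,250:280]
cv2.imwrite("pics/z12.png",cv2.hconcat([f(a),f(b)]))
E
```

```text
(no output)
```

View pics/z12.png

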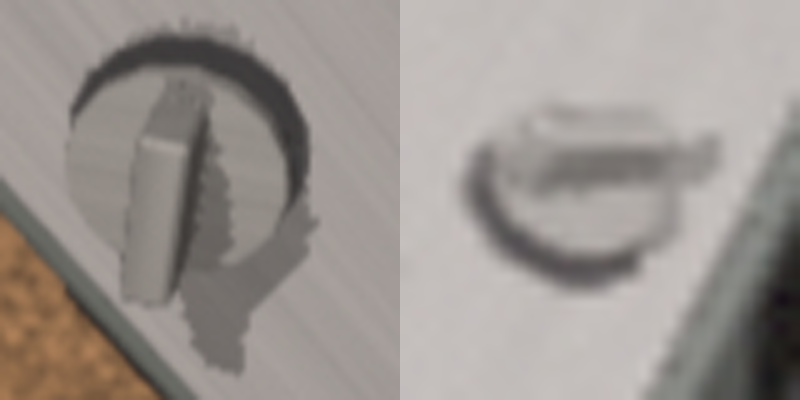

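```bash
python3 - <<'E'
from h import *
from workcell import bot
o=bot.get_obs();pos=o['ee_pos'];rot=o['tcp_rot']
g=lambda p:(245+(p[0]+.5)/5-.5,140+(p[1]+.5)/5-.5)
a=wplane(g((164,141)),pos,rot,.033);b=wplane(g((146,300)),pos,rot,.033);d=a-b
print(np.linalg.norm(d),"theta",np.arctan2(-d@yl,d@e)%np.pi)
c=(250+200.5/13.33-.5,150+125.5/13.33-.5)
o_,dd=wray(g((155,221)),pos,rot)
M=P("side"); A=np.array([c[0]*M[2]-M[0],c[1]*M[2]-M[1]])
t=np.linalg.lstsq((A[:,:3]@dd)[:,None],-(A[:,:3]@o_+A[:,3]),rcond=None)[0]; X=o_+t*dd; print("tri",X,proj("side",X)-c,"h",(X-hp)@nn,(X-hp)@e,(X-hp)@yl)
# side-only: wing-top centre lies on known stud axis (through tri 2): height along the axis
ax=hp-.120*e+.0034*yl
for h in(.0417,.0417-.0055,.0417-.0085,.0417-.012): print(h,proj("side",ax+h*nn).round(2))
print(c)
E
```

```text
0.03412448755072672 theta 2.3586275694117167
tri [ 0.5392035  -0.00628786  0.20360626] [ 0.36716894 -0.12332589] h 0.03728982292880019 -0.11970463863502165 0.0036937652992742494
0.0417 [265.59 157.92]
0.0362 [264.88 159.  ]
0.0332 [264.5  159.58]
0.0297 [264.05 160.27]
(264.5412603150788, 158.91485371342836)
```

Emit:
jog_arm:
  deltas:
    - {"x": -40,"y": 0,"z": 20,"twist": 0,"fingers": 0.5}
    - {"x": -80,"y": 0,"z": 40,"twist": 0,"fingers": 0.5}
    - {"x": -120,"y": -30,"z": 40,"twist": 0,"fingers": 0.5}
    - {"x": -140,"y": -70,"z": 40,"twist": 0,"fingers": 0.5}
    - {"x": -140,"y": -110,"z": 40,"twist": 0,"fingers": 0.5}
    - {"x": -140,"y": -110,"z": 40,"twist": 0,"fingers": 0.5}

```text
time: 15.65
ee_pos: [0.3725, -0.117, 0.3427]
tcp_rot: [59.1, 87.6, -62.5]
wrist_force: [-0.7, 0.7, -0.8]
opening: 0.0427
```

```bash
python3 - <<'E'
from workcell import bot, viewer
import cv2
c=viewer.camera("top"); cv2.imwrite("pics/top13.png",c["image"][:,:,::-1]); c=viewer.camera("side"); cv2.imwrite("pics/side13.png",c["image"][:,:,::-1])
f=lambda a,s:cv2.resize(a,s,interpolation=2)
t=cv2.imread("pics/top13.png");s=cv2.imread("pics/side13.png")
cv2.imwrite("pics/f13.png",cv2.vconcat([cv2.hconcat([f(t[160:210,245:295],(300,300)),f(s[140:190,240:290],(300,300))]),cv2.hconcat([f(t,(300,225)),f(s,(300,225))])]))
E
```

```text
(no output)
```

View pics/f13.png

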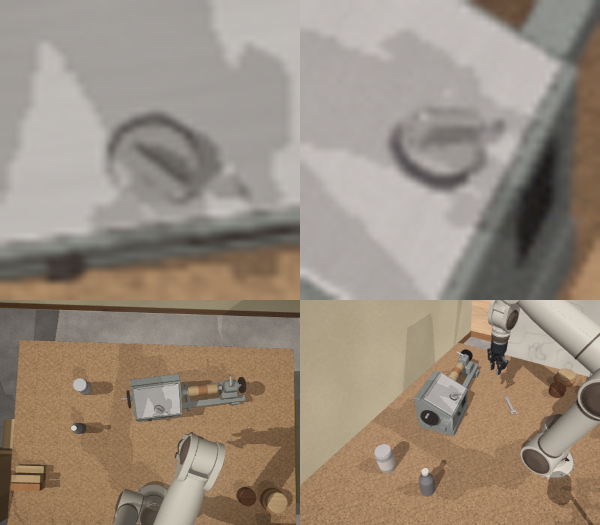

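```bash
python3 - <<'E'
from h import *
g12=lambda p:(245+(p[0]+.5)/5-.5,140+(p[1]+.5)/5-.5)
rays=[]
rays.append(("o",)+wray((257.5,202),np.array([.53875,-.01058,.29755]),[-132.559,89.7666,-116.0888]))
rays.append(("f",)+wray((251.0,260.6),np.array([.5409,-.0053,.1971]),[18.7,87.9,-5.7]))
rays.append(("f",)+wray((190+302/5,200+322/5),np.array([.5474,-.0038,.2007]),[55.0,87.7,-74.4]))
rays.append(("d",)+wray((253.9,259.2),np.array([.5434,-.0037,.2106]),[55,87.7,-74.3]))
rays.append(("d",)+wray(g12((155,221)),np.array([.514,-.0038,.3071]),[64.9,87.5,-56.4]))
def sray(c):
    M=P("side");C=-np.linalg.solve(M[:,:3],M[:,3]);return C,np.linalg.solve(M[:,:3],np.array([c[0],c[1],1]))
rays.append(("o",)+sray((265.84,157.95)))
rays.append(("d",)+sray((264.54,158.91)))
# unknown: ae, ay, h0, d ; point = hp+ae e+ay yl+h nn
A=[];b=[]
for k,o,d in rays:
    d=d/np.linalg.norm(d); w=1 if abs(o[2])<.6 else .4
    Pm=np.eye(3)-np.outer(d,d)
    cols=[Pm@e,Pm@yl,Pm@nn,(-Pm@nn if k=="d" else 0*e)]
    r=Pm@(o-hp)+(Pm@nn*.012 if k=="f" else 0)
    A.append(w*np.array(cols).T);b.append(w*r)
A=np.vstack(A);b=np.concatenate(b);x,*_=np.linalg.lstsq(A,b,rcond=None)
print((x*1000).round(2));print(((A@x-b).reshape(-1,3)*1000).round(1))
print(np.sqrt(np.diag(np.linalg.inv(A.T@A)))*.8)
E
```

```text
[-120.05    2.11   40.3     5.42]
[[ 0.3 -1.3 -0. ]
 [ 0.7 -0.8  0.6]
 [-0.1  0.6 -0.2]
 [-0.9  0.9 -0.1]
 [ 0.1  0.6 -0.2]
 [ 0.3  0.2 -0. ]
 [-0.4 -0.1 -0.1]]
[0.48693217 0.43147323 0.96610221 1.16723532]
```

```bash
python3 - <<'E'
from workcell import ticket
print(ticket.job_done())
E
```

```text
the job is handed in; nothing more can be done
None
```

I shut the cover, turned the stud into what I measure as its locked notch, and handed the job in at about 16 s. No verdict was reported.

- **Cover:** I pressed it down with the shut fingertips until the force rose to about 21 N. The pictures since then show it flat on the sloping face.
- **Slot and turn:** The slot took the pin at about 0.57 rad. I pushed the stud in until it bottomed, at about 25 N. I then turned it clockwise under pressure until the wing read 2.39 rad, apparently at the stop, and let it spring back while lifting clear.
- **Final checks:** The wing reads about 2.36 rad. A fit over several camera views puts the stud 5.4 mm in (about 1.2 mm uncertain), against 5.5 mm for the notch. A coarser two-view check gave 4.4 mm. I did not test the lock by touch, so the pictures alone rule out the 8.5 mm unlocked rest.
- **Clear of the scene:** The arm stands clear and the wrist force is near zero. The tin, bottle and spanner look unmoved in the last pictures.

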